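# Rub down the reflective stickers on a mudguard

## Robot

A 6-joint arm with a two-finger parallel gripper is mounted at the origin on the work surface. World frame = base frame: x ahead of the robot, y to its left, z up, the work surface at z = 0. Lengths are in m, angles in rad, forces in N, time in s.
With the tool pointing down it reaches from about 0.35 to 0.775 m from the base axis. Payload 7.3 kg.
Tool frame: the origin (TCP) lies at the very end of the fingers, on their centre line; the grasp point (between the pads) lies 19 mm behind it; z points along the fingers, y is the line along which they close (so a half turn about z gives the same grasp; the last joint's range is limited). The gripper opens to 92 mm and grips with 3 to 60 N. Pads are 19 mm wide; open, the fingers measure 130 mm over their backs; the gripper's body (75 mm by 190 mm) begins 47 mm behind the grasp point.
Start: joints at [0.986, 0.342, 1.524, -0, 1.275, -0.146], TCP at [0.223, 0.475, 0.227] pointing down, gripper open.
Joint ranges: [-2.53, 2.53], [-0.77, 2.02], [0.04, 2.7], [-1, 4.14], [0.28, 2.66], [-3.11, 3.11]. Speed limits (rad/s): [2.57, 2.57, 3.14, 3.14, 3.14, 3.14].

## Interface

Orientations are given as [roll, pitch, yaw] about the fixed x, y, z axes, in that order (R = Rz(yaw) Ry(pitch) Rx(roll)).
In Python, from cell import telemetry, eyes, job gives the robot as it stands.
- The arm moves only by the tool apply_moves, never from a script. Its arguments are lists of equal length, an entry for each row: "delta_pos": the shift along the world's x, y, z each as a share of 0.4 m, from -1 to 1, a list of three; "dr": the turn, a rotation vector about the world's x, y, z each as a share of 0.5 rad, from -1 to 1, a list of three; "jaw": the opening, from 0 (shut) to 1 (fully open). A call has 1 to 8 rows; each row is the pose to reach, as a shift and turn from the pose commanded when the call began; what a row does not reach only later rows make up. A row lasts 1/12 s, in which the tool goes at most 41.7 mm and 7.16 degrees, less where a joint would pass 70% of its speed; a pose out of reach is approached as far as the arm can. A call with a number of a shift or a turn outside -1 to 1 is refused whole. A call with a gripper value outside its range is refused whole. The fingers move at their own pace and stop on an object; "force" is the grip in N (left out, the last holds). Time passes only in rows, so rows that repeat a pose let the fingers close. It gives the time, the measured TCP pose, the force, the opening and the grip force at its end, in the units of the state.
- telemetry.observe(): the state, without advancing time (a new reading comes with each control period).
- eyes.read_camera(name): name is "scene" or "top" or "wrist"; returns the picture (384x512x3 uint8, red, green, blue); there is no depth.
- eyes.camera_model(name): a dict with "vertical_fov" (degrees; the focal length in pixels is half the picture's height over the tangent of half this angle, whatever the lens; pixels are square), "cx", "cy" (the principal point, pixels), "rvec" (rotation vector, rad) and "tvec" (3), from world to camera coordinates, as OpenCV has them; the wrist camera has in their place "hand_eye" (4x4, takes a point from camera to tool coordinates, whose origin is the TCP and whose axes are the flange's). Camera axes: x right, y down, z forward; pixel columns grow to the right and rows downward; lengths in m; the calibration is good to about 2 mm. A picture is of the moment at which its call begins: read the wrist's pose just before it. camera_model takes no time and is no camera call.
- job.hand_in(): hands the job in; it is judged then, once.
The state is a dict: "time": time; "qpos": joint angles; "qvel": joint speeds; "joint_efforts": joint torques, N m; "tool_pos": TCP position; "tool_rot": TCP orientation; "contact_force": force on the tool from outside, world axes, zero at the start; "torque": the same for the moment, N m; "opening": finger opening in m; "grip_force": force on a finger pad.
Only numpy, scipy, OpenCV 4.12 (cv2) and the standard library are available. Lean on these libraries where they do the work, as an engineer would, in place of code of your own. Each camera call takes 0.05 s, during which the arm holds its last target. There are 200 camera calls.

## Task

Five yellow reflective stickers have just been stuck in a row along the crown of the blue mudguard that is clamped in the mini vise. Rub them down: with the closed fingertips, stroke lightly along the row from the sticker nearest the vise over each one in turn to the last, out towards the free end, without bending the springy mudguard far, then lift the hand clear. Do not pinch or lift the mudguard, and leave the rear light, cassette tool, grip cover and crate where they are.

Things in the scene. Friction and masses are not known exactly. Their poses are not given: they have to be found in the camera images.
- vise: compact black mini vise fixed on the shelf, the mudguard in its jaws. Origin on the shelf below the middle of the sticker row, NOT in the vise. x: level along the mudguard from the vise to the free end; y: level across; z: up. The vise itself is at x = -140 mm: foot 72 mm wide, jaws 45 mm along x, 57 mm along y, tops 80 mm above the shelf, round knob of 32 mm out to y = +72 mm.
- tab: steel tab that is riveted under the mudguard and clamped in the jaws, at a slope that differs up to 0.1 rad either way from run to run. Origin 6 mm under the crown, 140 mm along the arch before the third sticker; axes those of the unbent mudguard: x to the free end, y across, z up
- mudguard: blue bicycle mudguard, 288 mm long, 57 mm wide, 19 mm deep, arched lengthways (radius 350 mm, top near the third sticker, 130 +-20 mm above the shelf), crown flat for 24 mm across, sides sloping down. Origin and axes as tab. Springy: bends about its origin 0.1 rad per N m (1.7 N per mm at the first sticker, 0.25 at the last), springs back.
- sticker1 (a point): centre of the first sticker from the vise, on the crown's surface: thin yellow rectangle, 26 mm along, 17 mm across; stickers stand 32 mm apart. Axes as mudguard (not turned with the arch); here the crown rises towards the free end by 0.18 rad relative to the mudguard's x axis.
- sticker2 (a point): centre of the second sticker from the vise, on the crown's surface: thin yellow rectangle, 26 mm along, 17 mm across; stickers stand 32 mm apart. Axes as mudguard (not turned with the arch); here the crown rises by 0.09 rad relative to the mudguard's x axis.
- sticker3 (a point): centre of the third sticker from the vise, on the crown's surface: thin yellow rectangle, 26 mm along, 17 mm across; stickers stand 32 mm apart. Axes as mudguard (not turned with the arch); here the crown is level (0) rad relative to the mudguard's x axis.
- sticker4 (a point): centre of the fourth sticker from the vise, on the crown's surface: thin yellow rectangle, 26 mm along, 17 mm across; stickers stand 32 mm apart. Axes as mudguard (not turned with the arch); here the crown falls by 0.09 rad relative to the mudguard's x axis.
- sticker5 (a point): centre of the last sticker from the vise, on the crown's surface: thin yellow rectangle, 26 mm along, 17 mm across; stickers stand 32 mm apart. Axes as mudguard (not turned with the arch); here the crown falls towards the free end by 0.18 rad relative to the mudguard's x axis.
- guard_end (a point): middle of the crown's edge at the free end of the mudguard, 48 mm beyond the centre of the last sticker
- rear_light: white plastic bicycle rear light with red lens and white press button, loose, lying, 62 x 44 mm, 32 mm high; origin under its centre
- cassette_tool: stainless steel splined cassette tool, loose, standing, 32 mm across, 60 mm high; origin under its centre
- bar_cover: green silicone handlebar grip cover, loose, lying along its x, 115 mm long, about 40 mm across at the flange, 40 mm high; origin under its centre
- crate: wooden crate of spare reflectors, 210 x 150 mm, 75 mm high, loose, 1.2 kg; origin under its centre

How it is judged:
By the outcome, as a careful person would: the job done as asked, in the order asked, and still so for the second after the job is handed in, with the robot touching nothing.
It also fails if it takes over 40 s, if anything falls off the work surface, if the arm or the gripper's body presses on something with over 40 N, if the wrist force passes 120 N, or if a joint passes its speed limit or range.

## Working session

There is one attempt and no reset: what is moved stays moved. The work goes in short steps, Python scripts to look and compute and a tool call to move; the robot and the scene stay as the last step left them, time stands still between calls to the robot, and variables do not carry over. Pictures are saved under pics/ and viewed, at most 10 in all, crops included, and the job is handed in when it is done.

Besides the shell and the picture viewer there is one more tool, called after "Request:" as name(argument=value, ...) on one line, values as JSON. apply_moves: Moves the arm, as the interface text tells. Its arguments: {"type":"object","properties":{"delta_pos":{"type":"array"},"dr":{"type":"array"},"jaw":{"type":"array"},"force":{"type":"number"}},"required":["delta_pos","dr","jaw"]}

```bash
mkdir -p pics; ls
python3 - <<'E'
from cell import telemetry, eyes, job
import cv2
s=telemetry.observe()
print(s)
for n in ("scene","top","wrist"):
    m=eyes.camera_model(n);print(n,m)
    im=eyes.read_camera(n)
    cv2.imwrite(f"pics/{n}0.png",im[:,:,::-1])
E
```

```text
pics
{'time': 0.0, 'qpos': array([ 9.85979153e-01,  3.42707698e-01,  1.52500310e+00,  7.80026802e-06,
        1.27540129e+00, -1.45967783e-01]), 'qvel': array([ 0.00048421, -0.00046543, -0.00044663, -0.00121226,  0.00043013,
       -0.00071418]), 'joint_efforts': array([-2.58349050e-03, -4.31266594e+01, -2.44199646e+01,  7.14870170e-02,
        5.63182938e-02, -1.96111473e-04]), 'tool_pos': array([0.22280983, 0.47493083, 0.22605762]), 'tool_rot': array([-3.14009046e+00, -2.28381996e-04,  2.70274081e+00]), 'contact_force': array([-0.90956109, -1.10076207, -1.10207722]), 'torque': array([-0.03165507, -0.01760523,  0.02508738]), 'grip_force': 0.0, 'opening': 0.09228055025610955}
scene {'vertical_fov': 49.33055723946884, 'cx': 251.4634014236184, 'cy': 189.8485694099873, 'rvec': array([ 1.8146441 ,  1.92841858, -0.606254  ]), 'tvec': array([-0.17953715, -0.38421469,  1.40636055])}
top {'vertical_fov': 46.240932040936734, 'cx': 257.1908699583101, 'cy': 188.96674128012683, 'rvec': array([ 2.16086267, -2.10259462,  0.21050084]), 'tvec': array([0.18352304, 0.5918451 , 1.09847128])}
wrist {'vertical_fov': 62.330822593348486, 'cx': 258.9671513084422, 'cy': 191.1166769150448, 'hand_eye': array([[-6.36614664e-04, -9.57046237e-01, -2.89934640e-01,
         7.80938404e-02],
       [ 9.99999580e-01, -4.18175690e-04, -8.15359374e-04,
         7.26805490e-04],
       [ 6.59093002e-04, -2.89935037e-01,  9.57046101e-01,
        -1.58211003e-01],
       [ 0.00000000e+00,  0.00000000e+00,  0.00000000e+00,
         1.00000000e+00]])}
```

Run:
```python
import cv2
for n in ("scene","top"):
    im=cv2.imread(f"pics/{n}0.png"); cv2.imwrite(f"pics/{n}0b.png",cv2.resize(im,(800,600),interpolation=cv2.INTER_CUBIC))
```

```text
(no output)
```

View pics/scene0b.png

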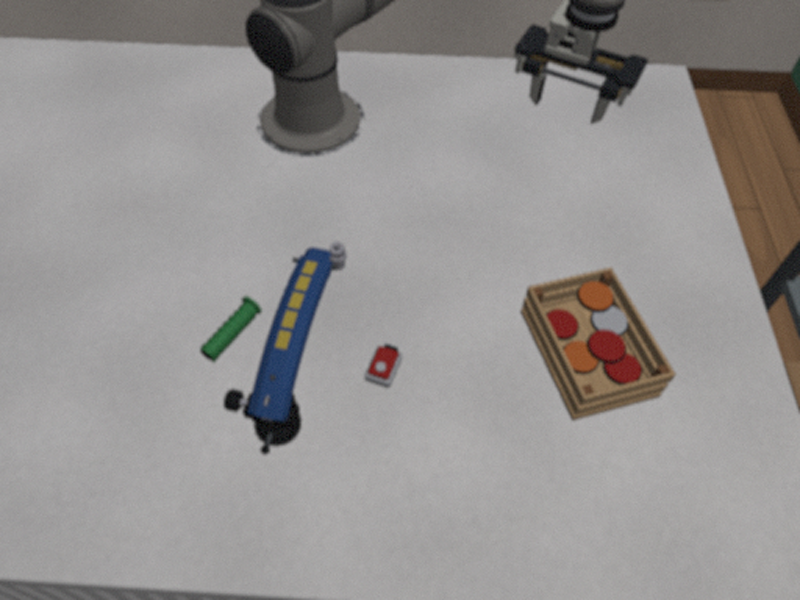

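View pics/top0b.png

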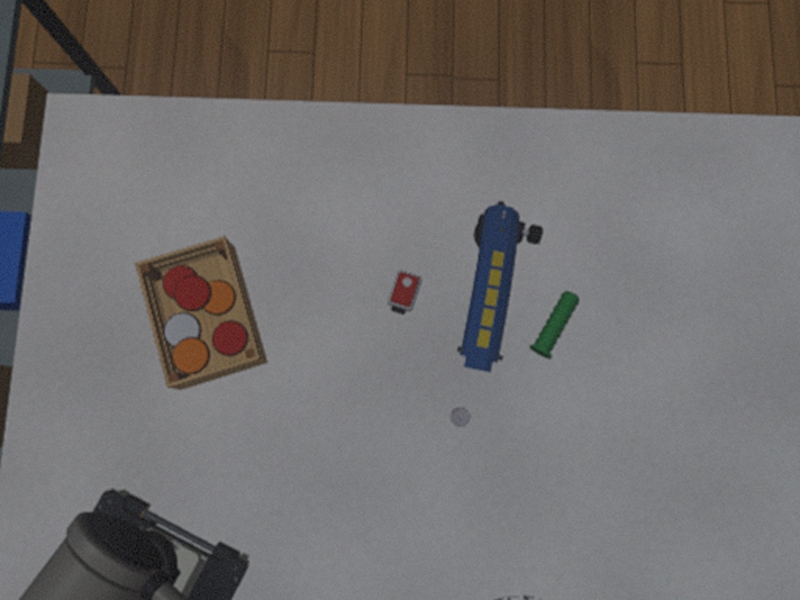

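The scene view shows the five stickers at (311,268)…(283,340), with the free end towards the robot. The top view shows them at (498,259)…(483,338), with the vise at the far end. I'll triangulate the stickers from these two views.

```bash
cat > h.py <<'E'
import cv2, numpy as np
from scipy.spatial.transform import Rotation as R
from cell import telemetry, eyes
def K(m,h=384):
    f=h/2/np.tan(np.radians(m["vertical_fov"]/2)); return np.array([[f,0,m["cx"]],[0,f,m["cy"]],[0,0,1]])
def P(name,s=None):
    m=eyes.camera_model(name)
    if name=="wrist":
        T=np.eye(4);T[:3,:3]=R.from_euler("xyz",s["tool_rot"]).as_matrix();T[:3,3]=s["tool_pos"]
        E=np.linalg.inv(T@m["hand_eye"])[:3]
    else: E=np.c_[cv2.Rodrigues(m["rvec"])[0],m["tvec"]]
    return K(m)@E
def yellow(im):
    hsv=cv2.cvtColor(im,cv2.COLOR_RGB2HSV)
    mask=cv2.inRange(hsv,(20,100,70),(35,255,255))
    n,_,st,c=cv2.connectedComponentsWithStats(mask)
    return np.array([np.r_[c[i],st[i,4]] for i in range(1,n) if st[i,4]>25])
def tri(Ps,uvs):
    A=np.concatenate([[u*p[2]-p[0],v*p[2]-p[1]] for p,(u,v) in zip(Ps,uvs)])
    x=np.linalg.svd(A)[2][-1]; return x[:3]/x[3]
E
python3 - <<'E'
from h import *
np.set_printoptions(precision=4,suppress=True)
rd=lambda n:cv2.imread(f"pics/{n}0.png")[:,:,::-1].copy()
a=yellow(rd("scene"));b=yellow(rd("top"));print(a,b)
if len(a)==5==len(b):
    a=a[np.argsort(-a[:,1])];b=b[np.argsort(b[:,1])]
    Ps=[P("scene"),P("top")]
    X=np.array([tri(Ps,[p[:2],q[:2]]) for p,q in zip(a,b)]);print(X);print(np.linalg.norm(np.diff(X,axis=0),axis=1))
E
```

```text
[[197.5814 170.9302  43.    ]
 [193.3846 180.8077  52.    ]
 [189.0517 191.931   58.    ]
 [184.7879 203.9242  66.    ]
 [180.7465 217.      71.    ]] [[318.0893 165.4107  56.    ]
 [316.3281 177.1562  64.    ]
 [314.2239 189.8209  67.    ]
 [311.7164 202.8358  67.    ]
 [309.2143 216.0857  70.    ]]
[[0.6344 0.0563 0.1292]
 [0.6037 0.0615 0.1363]
 [0.5723 0.0669 0.1393]
 [0.5408 0.0728 0.1403]
 [0.5095 0.0783 0.1382]]
[0.0319 0.032  0.032  0.0318]
```

Request:
apply_moves(delta_pos=[[0.875,-1,0.12],[0.875,-1,0.12],[0.875,-1,0.12],[0.875,-1,0.12],[0.875,-1,0.12],[0.875,-1,0.12],[0.875,-1,0.12],[0.875,-1,0.12]], dr=[[0,0,0.54],[0,0,0.54],[0,0,0.54],[0,0,0.54],[0,0,0.54],[0,0,0.54],[0,0,0.54],[0,0,0.54]], jaw=[0,0,0,0,0,0,0,0], force=10)

```text
time: 0.82
tool_pos: [0.4367, 0.2304, 0.256]
tool_rot: [3.142, -0.0, 2.973]
contact_force: [1.2, 1.7, -0.1]
opening: 0.0433
grip_force: 0.0
```

Request:
apply_moves(delta_pos=[[0.34,-0.4,0.05],[0.34,-0.4,0.05],[0.34,-0.4,0.05],[0.34,-0.4,0.05],[0.34,-0.4,0.05],[0.34,-0.4,0.05],[0.34,-0.4,0.05],[0.34,-0.4,0.05]], dr=[[0,0,0],[0,0,0],[0,0,0],[0,0,0],[0,0,0],[0,0,0],[0,0,0],[0,0,0]], jaw=[0,0,0,0,0,0,0,0])

```text
time: 1.48
tool_pos: [0.5713, 0.0725, 0.2753]
tool_rot: [3.141, -0.002, 2.972]
contact_force: [0.2, 0.3, -1.2]
opening: 0.0007
grip_force: 0.0
```

Run:
```python
from h import *
np.set_printoptions(precision=4,suppress=True)
s=telemetry.observe(); im=eyes.read_camera("wrist"); np.savez("w1.npz",P=P("wrist",s),im=im)
print(s["time"],s["tool_pos"],s["tool_rot"],s["contact_force"],s["opening"]);print(yellow(im))
cv2.imwrite("pics/w1.png",cv2.resize(im[:,:,::-1],(800,600)))
```

```text
1.4833 [0.5713 0.0725 0.2753] [ 3.1413 -0.0018  2.9721] [ 0.222   0.2551 -1.174 ] 0.000655651770667843
[[254.5143 113.9713 523.    ]
 [254.5141 149.3373 498.    ]
 [254.5346 182.3377 462.    ]
 [254.3636 211.8797 374.    ]
 [250.9095 287.6952 210.    ]
 [267.0984 288.9945 183.    ]]
```

View pics/w1.png

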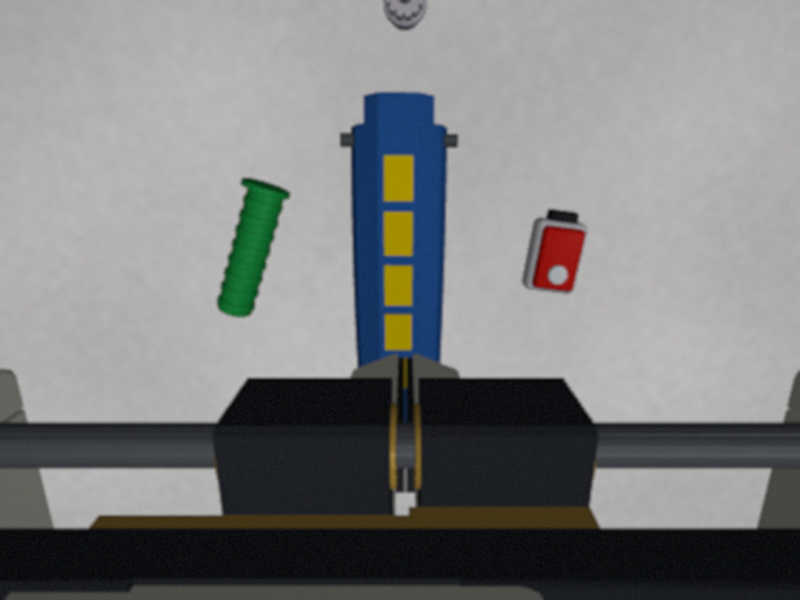

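The wrist view shows stickers 5 to 2 in a vertical line near column 254 (native pixels), running away from the closed fingertips. I'll take a second wrist view from nearer the vise.

Request:
apply_moves(delta_pos=[[0.1,-0.02,-0.05],[0.2,-0.045,-0.05],[0.2,-0.045,-0.05],[0.2,-0.045,-0.05],[0.2,-0.045,-0.05]], dr=[[0,0,0],[0,0,0],[0,0,0],[0,0,0],[0,0,0]], jaw=[0,0,0,0,0])

```text
time: 1.95
tool_pos: [0.6509, 0.0558, 0.2557]
tool_rot: [3.141, -0.001, 2.974]
contact_force: [0.3, -0.1, 0.6]
opening: 0.0004
grip_force: 0.0
```

Run:
```python
from h import *
np.set_printoptions(precision=4,suppress=True)
s=telemetry.observe(); im=eyes.read_camera("wrist"); P2=P("wrist",s)
print(s["time"],s["tool_pos"],s["tool_rot"],s["contact_force"]);y2=yellow(im);print(y2)
cv2.imwrite("pics/w2.png",cv2.resize(im[:,:,::-1],(800,600)))
X0=np.array([[0.6344,0.0563,0.1292],[0.6037,0.0615,0.1363],[0.5723,0.0669,0.1393],[0.5408,0.0728,0.1403],[0.5095,0.0783,0.1382]])
P1=np.load("w1.npz")["P"]
pr=lambda Q,X:(lambda h:h[:,:2]/h[:,2:])(np.c_[X,np.ones(len(X))]@Q.T)
print("pred1",pr(P1,X0));print("pred2",pr(P2,X0))
np.savez("w2.npz",P=P2,y=y2)
```

```text
1.95 [0.6509 0.0558 0.2557] [ 3.1413 -0.0013  2.9745] [ 0.3469 -0.1052  0.6007]
[[258.4624  12.224  558.    ]
 [258.      51.     735.    ]
 [257.5899  93.2888 651.    ]
 [257.4338 131.8711 574.    ]
 [257.4013 165.3885 471.    ]
 [250.986  287.214  215.    ]
 [267.1398 288.6505 186.    ]
 [283.9397 330.0172 116.    ]
 [302.4286 327.5     28.    ]
 [322.6119 327.1343  67.    ]
 [264.4643 332.75    28.    ]
 [190.975  333.075   80.    ]
 [230.2957 333.2087 115.    ]
 [319.4615 334.3462  26.    ]]
pred1 [[253.5628 237.6933]
 [253.217  212.1801]
 [252.9938 182.1284]
 [253.3052 149.0545]
 [253.299  113.7254]]
pred2 [[256.1059 165.4717]
 [255.9385 131.9066]
 [255.8959  93.3526]
 [256.4725  51.1737]
 [256.6556   6.9155]]
```

View pics/w2.png

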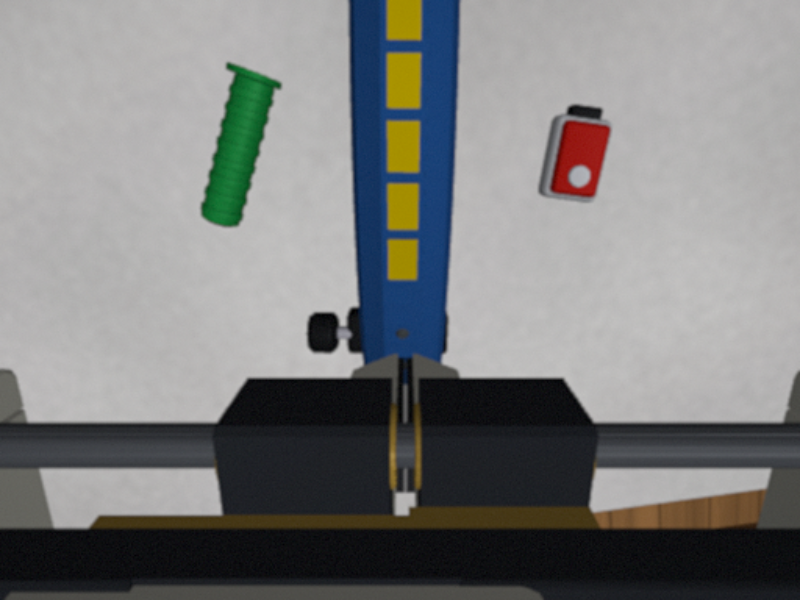

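The second view shows all five stickers in line: sticker 1 at (257,165) and sticker 5 cut off at the top edge. It agrees with the fixed cameras to 1.5 px. Next I'll fit the arch to all the views.

```bash
cat > fit.py <<'E'
from h import *
from scipy.optimize import least_squares
def guard(p,s):  # p: x,y,z of sticker3, yaw, slope(rise); s along arch
    f=np.asarray(s)/.35; x=.35*np.sin(f); z=.35*(np.cos(f)-1)
    c,d=np.cos(p[4]),np.sin(p[4]); h=x*c-z*d; v=x*d+z*c
    return np.c_[p[0]+h*np.cos(p[3]),p[1]+h*np.sin(p[3]),p[2]+v]
S=np.arange(-2,3)*.032
pr=lambda Q,X:(lambda h:h[:,:2]/h[:,2:])(np.c_[X,np.ones(len(X))]@Q.T)
E
python3 - <<'E'
from fit import *
np.set_printoptions(precision=4,suppress=True)
rd=lambda n:cv2.imread(f"pics/{n}0.png")[:,:,::-1].copy()
a=yellow(rd("scene"));b=yellow(rd("top"));a=a[np.argsort(-a[:,1])];b=b[np.argsort(b[:,1])]
w1=np.array([[254.51,113.97],[254.51,149.34],[254.53,182.34]]);P1=np.load("w1.npz")["P"]
d=np.load("w2.npz");P2=d["P"];w2=d["y"][1:5,:2]
obs=[(P("scene"),a[:,:2],S),(P("top"),b[:,:2],S),(P1,w1,S[[4,3,2]]),(P2,w2,S[[3,2,1,0]])]
def fitv(o):
    r=lambda p:np.concatenate([(pr(Q,guard(p,s))-u).ravel() for Q,u,s in o])
    f=least_squares(r,[.572,.067,.139,2.967,.07],x_scale=[.01,.01,.01,.1,.1]);return f.x,np.sqrt(np.mean(f.fun**2))
for o in (obs,obs[:2],obs[2:]): print(*fitv(o))
p=fitv(obs)[0];np.save("p.npy",p);print(guard(p,S))
E
```

```text
[0.5725 0.0682 0.1403 2.9665 0.0766] 0.40337588855103224
[0.5723 0.0673 0.1395 2.9677 0.0686] 0.43082596629450465
[0.5726 0.0684 0.1404 2.9671 0.085 ] 0.0904427920685785
[[0.6346 0.0572 0.1296]
 [0.6038 0.0627 0.1363]
 [0.5725 0.0682 0.1403]
 [0.5411 0.0738 0.1412]
 [0.5096 0.0793 0.1393]]
```

```bash
cat > plan.py <<'E'
from fit import *
import sys, json
# pose at arch position s (mm): offset o (mm) along normal plus downward elastic bend for force F
def pose(p,s,o,F=0):
    g=p[4]-s/.35; h=np.array([np.cos(p[3]),np.sin(p[3]),0]); z=np.array([0,0,1.])
    L=.14+s; g-=.1*F*L
    n=-np.sin(g)*h+np.cos(g)*z
    X=guard(p,[s])[0]+n*(o-.1*F*L*L)
    x=np.cos(g)*h+np.sin(g)*z
    return X,R.from_matrix(np.c_[x,np.cross(-n,x),-n])
def rows(s0,pts):
    X0=s0["tool_pos"];R0=R.from_euler("xyz",s0["tool_rot"])
    dp=[];dr=[]
    for X,Q in pts:
        dp.append(np.round((X-X0)/.4,4).tolist());dr.append(np.round((Q*R0.inv()).as_rotvec()/.5,3).tolist())
    print(json.dumps(dp));print(json.dumps(dr))
def avgF(n=8):
    f=[]
    for _ in range(n): eyes.read_camera("top"); s=telemetry.observe(); f.append(s["contact_force"])
    return np.mean(f,0).round(2),np.std(f,0).round(2),s
E
python3 - <<'E'
from plan import *
p=np.load("p.npy");print(pose(p,-.088,.015)[0])
m,d,s=avgF();print(m,d,s["time"],s["tool_pos"]);rows(s,[pose(p,-.088,.03),pose(p,-.088,.012)])
E
```

```text
[0.6619634  0.05236784 0.13681688]
[ 0.05 -0.15  0.33] [0.31 0.44 0.4 ] 2.4 [0.65166455 0.05437648 0.2565321 ]
[[0.0376, -0.0071, -0.2638], [0.0234, -0.0046, -0.3064]]
[[0.112, 0.648, -0.013], [0.112, 0.648, -0.013]]
```

Request:
apply_moves(delta_pos=[[0.038,-0.007,-0.1],[0.038,-0.007,-0.18],[0.038,-0.007,-0.264],[0.038,-0.007,-0.264],[0.0234,-0.0046,-0.3064],[0.0234,-0.0046,-0.3064],[0.0234,-0.0046,-0.3064]], dr=[[0.03,0.2,-0.01],[0.07,0.4,-0.013],[0.112,0.648,-0.013],[0.112,0.648,-0.013],[0.112,0.648,-0.013],[0.112,0.648,-0.013],[0.112,0.648,-0.013]], jaw=[0,0,0,0,0,0,0])

```text
time: 2.98
tool_pos: [0.6614, 0.0526, 0.136]
tool_rot: [3.142, -0.325, 2.967]
contact_force: [-0.9, 0.3, 0.8]
opening: 0.0003
grip_force: 0.0
```

Run:
```python
from plan import *
p=np.load("p.npy")
m,d,s=avgF();print(m,d,s["time"],s["tool_pos"],s["tool_rot"],pose(p,-.088,.012)[0])
rows(s,[pose(p,-.088,o) for o in (.003,.002,.001,0,-.001)])
```

```text
[0.1  0.2  0.11] [0.35 0.44 0.64] 3.3833 [0.66149516 0.05243288 0.13500563] [ 3.14154396 -0.32629639  2.96635153] [0.66101168 0.0525362  0.13397683]
[[-0.0083, 0.0015, -0.0239], [-0.0091, 0.0017, -0.0262], [-0.0099, 0.0018, -0.0286], [-0.0107, 0.0019, -0.031], [-0.0115, 0.0021, -0.0333]]
[[0.001, 0.003, 0.0], [0.001, 0.003, 0.0], [0.001, 0.003, 0.0], [0.001, 0.003, 0.0], [0.001, 0.003, 0.0]]
```

Request:
apply_moves(delta_pos=[[-0.004,0.0007,-0.0115],[-0.008,0.0014,-0.023],[-0.008,0.0014,-0.023],[-0.008,0.0014,-0.023]], dr=[[0,0,0],[0,0,0],[0,0,0],[0,0,0]], jaw=[0,0,0,0])

```text
time: 3.72
tool_pos: [0.6576, 0.053, 0.1234]
tool_rot: [-3.141, -0.33, 2.966]
contact_force: [-0.1, 0.5, -0.0]
opening: 0.0006
grip_force: 0.0
```

```bash
cat > st.py <<'E'
from plan import *
p=np.load("p.npy");np.set_printoptions(precision=4,suppress=True)
f=[];x=[];q=[]
for _ in range(8): eyes.read_camera("top"); s=telemetry.observe(); f.append(s["contact_force"]);x.append(s["tool_pos"]);q.append(s["tool_rot"])
q=np.array(q);q[:,0]%=2*np.pi
f,x,sd,q=np.mean(f,0),np.mean(x,0),np.std(x,0),np.mean(q,0)
X,Q=pose(p,float(sys.argv[1])/1e3,0)
print("t",s["time"],"F",f,"x",x,sd,"rot",q,"offset in tool axes (x along, y, z into) mm",Q.inv().apply(x-X)*1e3, "F tool",Q.inv().apply(f))
E
python3 st.py -88
```

```text
t 4.1167 F [-0.0021 -0.218   0.1915] x [0.6581 0.053  0.1241] [0.0001 0.     0.0002] rot [ 3.1418 -0.3289  2.9662] offset in tool axes (x along, y, z into) mm [-0.3832 -0.0868 -1.7051] F tool [ 0.0277 -0.215  -0.1929]
```

Request:
apply_moves(delta_pos=[[-0.0008,0.0001,-0.0024],[-0.0012,0.0002,-0.0036],[-0.0012,0.0002,-0.0036]], dr=[[0,0,0],[0,0,0],[0,0,0]], jaw=[0,0,0])

```text
time: 4.37
tool_pos: [0.6575, 0.0531, 0.1226]
tool_rot: [-3.141, -0.329, 2.966]
contact_force: [0.7, 0.4, 1.0]
opening: 0.0008
grip_force: 0.1
```

```bash
python3 st.py -88
```

```text
t 4.7667 F [-0.1509 -0.0993  0.158 ] x [0.6576 0.053  0.1227] [0. 0. 0.] rot [ 3.1418 -0.3288  2.9662] offset in tool axes (x along, y, z into) mm [-0.3356 -0.0983 -0.2302] F tool [ 0.1752 -0.1241 -0.1072]
```

Request:
apply_moves(delta_pos=[[-0.0004,0.0001,-0.0012],[-0.0008,0.0001,-0.0024],[-0.0008,0.0001,-0.0024]], dr=[[0,0,0],[0,0,0],[0,0,0]], jaw=[0,0,0])

```text
time: 5.02
tool_pos: [0.6573, 0.0531, 0.1221]
tool_rot: [-3.141, -0.328, 2.966]
contact_force: [0.1, 0.1, 2.0]
opening: 0.0004
grip_force: 1.2
```

```bash
python3 st.py -88
```

```text
t 5.4167 F [-0.3873 -0.1129  3.3257] x [0.6573 0.0531 0.122 ] [0.     0.     0.0001] rot [ 3.1418 -0.3285  2.9662] offset in tool axes (x along, y, z into) mm [-0.2871 -0.0834  0.506 ] F tool [ 1.4139 -0.1787 -3.0319]
```

```bash
cat > go.py <<'E'
from plan import *
# usage: s_from s_to F dz(mm) ; 8 rows, base pose averaged
a,b,F,dz=map(float,sys.argv[1:5]);p=np.load("p.npy");p[2]+=dz/1e3;np.set_printoptions(precision=4,suppress=True)
f=[];x=[];q=[]
for _ in range(5): eyes.read_camera("top"); s=telemetry.observe(); f.append(s["contact_force"]);x.append(s["tool_pos"]);q.append(s["tool_rot"])
q=np.array(q);q[:,0]%=2*np.pi
f,x,q=np.mean(f,0),np.mean(x,0),np.mean(q,0)
X,Q=pose(p,a/1e3,0,0);o=Q.inv().apply(x-X);L=.14+a/1e3
print("t",s["time"],"F tool",Q.inv().apply(f),"off mm",o*1e3,"model F",o[2]/(.1*L*L))
rows(dict(tool_pos=x,tool_rot=q),[pose(p,v/1e3,0,F) for v in np.linspace(a,b,9)[1:]])
E
python3 go.py -88 -56 1.3 0.25
```

```text
t 5.6667 F tool [ 1.8665  0.0072 -3.8044] off mm [-0.3681 -0.0968  0.8848] model F 3.2723739695665346
[[-0.0098, 0.002, 0.0046], [-0.0192, 0.0036, 0.0075], [-0.0286, 0.0053, 0.0103], [-0.0381, 0.007, 0.013], [-0.0476, 0.0087, 0.0155], [-0.0571, 0.0103, 0.0179], [-0.0667, 0.012, 0.0202], [-0.0763, 0.0137, 0.0224]]
[[-0.006, -0.038, 0.0], [-0.011, -0.062, 0.0], [-0.015, -0.085, 0.0], [-0.019, -0.109, 0.0], [-0.023, -0.132, 0.0], [-0.027, -0.156, 0.0], [-0.031, -0.18, 0.0], [-0.036, -0.203, 0.0]]
```

Request:
apply_moves(delta_pos=[[-0.0098,0.002,0.0046],[-0.0192,0.0036,0.0075],[-0.0286,0.0053,0.0103],[-0.0381,0.007,0.013],[-0.0476,0.0087,0.0155],[-0.0571,0.0103,0.0179],[-0.0667,0.012,0.0202],[-0.0763,0.0137,0.0224]], dr=[[-0.006,-0.038,0],[-0.011,-0.062,0],[-0.015,-0.085,0],[-0.019,-0.109,0],[-0.023,-0.132,0],[-0.027,-0.156,0],[-0.031,-0.18,0],[-0.036,-0.203,0]], jaw=[0,0,0,0,0,0,0,0])

```text
time: 6.33
tool_pos: [0.6269, 0.0585, 0.1304]
tool_rot: [-3.141, -0.224, 2.966]
contact_force: [1.2, -0.8, 1.5]
opening: 0.0008
grip_force: 0.6
```

```bash
python3 go.py -56 -24 1.3 0.25
```

```text
t 6.5833 F tool [ 0.6461  0.1802 -1.5619] off mm [0.2241 0.0177 1.1215] model F 1.5894533836755749
[[-0.0089, 0.0015, 0.0024], [-0.0186, 0.0032, 0.0044], [-0.0282, 0.0049, 0.0062], [-0.0379, 0.0067, 0.0079], [-0.0476, 0.0084, 0.0095], [-0.0573, 0.0101, 0.0109], [-0.067, 0.0118, 0.0122], [-0.0767, 0.0135, 0.0134]]
[[-0.004, -0.024, 0.0], [-0.008, -0.047, 0.0], [-0.012, -0.071, 0.0], [-0.016, -0.094, 0.0], [-0.02, -0.118, 0.0], [-0.024, -0.141, 0.0], [-0.029, -0.165, 0.0], [-0.033, -0.189, 0.0]]
```

Measured and model force agree at about 1.6 N, so I'll carry on with the stroke.

Request:
apply_moves(delta_pos=[[-0.0089,0.0015,0.0024],[-0.0186,0.0032,0.0044],[-0.0282,0.0049,0.0062],[-0.0379,0.0067,0.0079],[-0.0476,0.0084,0.0095],[-0.0573,0.0101,0.0109],[-0.067,0.0118,0.0122],[-0.0767,0.0135,0.0134]], dr=[[-0.004,-0.024,0],[-0.008,-0.047,0],[-0.012,-0.071,0],[-0.016,-0.094,0],[-0.02,-0.118,0],[-0.024,-0.141,0],[-0.029,-0.165,0],[-0.033,-0.189,0]], jaw=[0,0,0,0,0,0,0,0])

```text
time: 7.25
tool_pos: [0.5957, 0.064, 0.1361]
tool_rot: [-3.142, -0.129, 2.966]
contact_force: [0.9, -0.2, 0.3]
opening: 0.0003
grip_force: 0.4
```

```bash
python3 go.py -24 8 1.3 0.25
```

```text
t 7.5 F tool [ 0.8517 -0.0532 -0.6784] off mm [0.3784 0.035  1.5967] model F 1.186633769326753
[[-0.0088, 0.0015, 0.0006], [-0.0186, 0.0032, 0.0015], [-0.0283, 0.0049, 0.0023], [-0.0381, 0.0066, 0.003], [-0.0478, 0.0084, 0.0036], [-0.0576, 0.0101, 0.0041], [-0.0674, 0.0118, 0.0044], [-0.0771, 0.0136, 0.0046]]
[[-0.004, -0.023, 0.0], [-0.008, -0.047, 0.0], [-0.012, -0.07, 0.0], [-0.017, -0.094, 0.0], [-0.021, -0.117, 0.0], [-0.025, -0.141, 0.0], [-0.029, -0.164, 0.0], [-0.033, -0.188, 0.0]]
```

```bash
python3 go.py -24 8 1.6 0.2
```

```text
t 7.75 F tool [ 0.6935  0.3357 -0.978 ] off mm [-0.3892 -0.0569  1.7982] model F 1.3363441574506478
[[-0.0107, 0.002, 0.0003], [-0.0204, 0.0038, 0.0011], [-0.0302, 0.0055, 0.0019], [-0.0399, 0.0072, 0.0025], [-0.0497, 0.0089, 0.003], [-0.0594, 0.0107, 0.0034], [-0.0692, 0.0124, 0.0036], [-0.0789, 0.0141, 0.0038]]
[[-0.005, -0.031, 0.001], [-0.01, -0.054, 0.001], [-0.014, -0.078, 0.001], [-0.018, -0.102, 0.001], [-0.022, -0.126, 0.001], [-0.027, -0.15, 0.001], [-0.031, -0.173, 0.001], [-0.035, -0.197, 0.001]]
```

Request:
apply_moves(delta_pos=[[-0.0107,0.002,0.0003],[-0.0204,0.0038,0.0011],[-0.0302,0.0055,0.0019],[-0.0399,0.0072,0.0025],[-0.0497,0.0089,0.003],[-0.0594,0.0107,0.0034],[-0.0692,0.0124,0.0036],[-0.0789,0.0141,0.0038]], dr=[[-0.005,-0.031,0],[-0.01,-0.054,0],[-0.014,-0.078,0],[-0.018,-0.102,0],[-0.022,-0.126,0],[-0.027,-0.15,0],[-0.031,-0.173,0],[-0.035,-0.197,0]], jaw=[0,0,0,0,0,0,0,0])

```text
time: 8.42
tool_pos: [0.5641, 0.0697, 0.1377]
tool_rot: [3.142, -0.028, 2.966]
contact_force: [0.3, -0.3, 0.3]
opening: 0.0002
grip_force: 0.5
```

```bash
python3 go.py 8 40 1.6 0.2
```

```text
t 8.6667 F tool [ 0.97   -0.2591 -1.2138] off mm [0.7911 0.0709 3.2796] model F 1.4972452321993424
[[-0.0077, 0.0012, -0.0007], [-0.0174, 0.0029, -0.0008], [-0.0271, 0.0046, -0.0011], [-0.0368, 0.0063, -0.0014], [-0.0465, 0.0081, -0.0019], [-0.0562, 0.0098, -0.0026], [-0.0659, 0.0115, -0.0033], [-0.0756, 0.0132, -0.0042]]
[[-0.004, -0.024, 0.0], [-0.008, -0.047, 0.0], [-0.012, -0.071, 0.0], [-0.017, -0.095, 0.0], [-0.021, -0.119, 0.0], [-0.025, -0.143, 0.0], [-0.029, -0.166, 0.0], [-0.033, -0.19, 0.0]]
```

Request:
apply_moves(delta_pos=[[-0.0077,0.0012,-0.0007],[-0.0174,0.0029,-0.0008],[-0.0271,0.0046,-0.0011],[-0.0368,0.0063,-0.0014],[-0.0465,0.0081,-0.0019],[-0.0562,0.0098,-0.0026],[-0.0659,0.0115,-0.0033],[-0.0756,0.0132,-0.0042]], dr=[[-0.004,-0.024,0],[-0.008,-0.047,0],[-0.012,-0.071,0],[-0.017,-0.095,0],[-0.021,-0.119,0],[-0.025,-0.143,0],[-0.029,-0.166,0],[-0.033,-0.19,0]], jaw=[0,0,0,0,0,0,0,0])

```text
time: 9.33
tool_pos: [0.5338, 0.075, 0.136]
tool_rot: [3.141, 0.068, 2.966]
contact_force: [0.7, -0.4, 1.6]
opening: 0.0001
grip_force: 0.6
```

```bash
python3 go.py 40 72 1.6 0.2
```

```text
t 9.5833 F tool [ 1.2914 -0.0795 -2.0563] off mm [ 0.0218 -0.0282  5.3477] model F 1.650527115758065
[[-0.0092, 0.0017, -0.0006], [-0.0188, 0.0034, -0.0017], [-0.0284, 0.0051, -0.003], [-0.038, 0.0068, -0.0043], [-0.0476, 0.0085, -0.0058], [-0.0571, 0.0102, -0.0074], [-0.0666, 0.0118, -0.0092], [-0.076, 0.0135, -0.011]]
[[-0.005, -0.024, 0.0], [-0.009, -0.048, 0.0], [-0.013, -0.072, 0.0], [-0.017, -0.096, 0.0], [-0.022, -0.12, 0.0], [-0.026, -0.143, 0.0], [-0.03, -0.167, 0.0], [-0.034, -0.191, 0.0]]
```

Request:
apply_moves(delta_pos=[[-0.0092,0.0017,0.0004],[-0.0188,0.0034,0.0],[-0.0284,0.0051,-0.0009],[-0.038,0.0068,-0.0019],[-0.0476,0.0085,-0.003],[-0.0571,0.0102,-0.0042],[-0.0666,0.0118,-0.0055],[-0.076,0.0135,-0.007]], dr=[[-0.004,-0.022,0],[-0.008,-0.045,0],[-0.012,-0.068,0],[-0.016,-0.09,0],[-0.02,-0.113,0],[-0.024,-0.135,0],[-0.028,-0.158,0],[-0.032,-0.18,0]], jaw=[0,0,0,0,0,0,0,0])

```text
time: 10.25
tool_pos: [0.5034, 0.0804, 0.1331]
tool_rot: [3.141, 0.159, 2.966]
contact_force: [0.8, -0.6, -0.0]
opening: 0.0005
grip_force: 0.4
```

```bash
python3 go.py 72 88 1.3 0.2
```

```text
t 10.5 F tool [ 1.031   0.011  -0.8759] off mm [-0.4651 -0.0345  5.704 ] model F 1.2691298529320145
[[-0.0054, 0.001, -0.0014], [-0.0102, 0.0019, -0.0023], [-0.0149, 0.0027, -0.0033], [-0.0196, 0.0036, -0.0043], [-0.0244, 0.0044, -0.0053], [-0.0291, 0.0052, -0.0064], [-0.0338, 0.0061, -0.0075], [-0.0385, 0.0069, -0.0086]]
[[-0.002, -0.01, 0.0], [-0.004, -0.022, 0.0], [-0.006, -0.034, 0.0], [-0.008, -0.046, 0.0], [-0.01, -0.057, 0.0], [-0.012, -0.069, 0.0], [-0.014, -0.081, 0.0], [-0.017, -0.093, 0.0]]
```

Request:
apply_moves(delta_pos=[[-0.0054,0.001,-0.0014],[-0.0102,0.0019,-0.0023],[-0.0149,0.0027,-0.0033],[-0.0196,0.0036,-0.0043],[-0.0244,0.0044,-0.0053],[-0.0291,0.0052,-0.0064],[-0.032,0.0058,0.005],[-0.032,0.0058,0.02]], dr=[[-0.002,-0.01,0],[-0.004,-0.022,0],[-0.006,-0.034,0],[-0.008,-0.046,0],[-0.01,-0.057,0],[-0.012,-0.069,0],[-0.012,-0.069,0],[-0.012,-0.069,0]], jaw=[0,0,0,0,0,0,0,0])

```text
time: 11.17
tool_pos: [0.4901, 0.0827, 0.1409]
tool_rot: [-3.142, 0.191, 2.966]
contact_force: [1.0, 0.7, 0.5]
opening: 0.0003
grip_force: 0.0
```

Request:
apply_moves(delta_pos=[[0,0,0.08],[0,0,0.16],[0,0,0.25],[0,0,0.3],[0,0,0.3],[0,0,0.3],[0,0,0.3],[0,0,0.3]], dr=[[0,0,0],[0,0,0],[0,0,0],[0,0,0],[0,0,0],[0,0,0],[0,0,0],[0,0,0]], jaw=[0,0,0,0,0,0,0,0])

```text
time: 11.83
tool_pos: [0.4903, 0.0826, 0.2598]
tool_rot: [-3.141, 0.19, 2.966]
contact_force: [-0.7, -0.6, -0.8]
opening: 0.0007
grip_force: 0.0
```

Run:
```python
from h import *
im=eyes.read_camera("scene");cv2.imwrite("pics/end.png",cv2.resize(im[:,:,::-1],(800,600)));print(telemetry.observe()["time"]);print(yellow(im))
```

```text
11.8833
[[197.63636364 170.97727273  44.        ]
 [193.37254902 180.78431373  51.        ]
 [189.05172414 191.93103448  58.        ]
 [184.85294118 203.97058824  68.        ]
 [180.74647887 217.          71.        ]]
```

View pics/end.png

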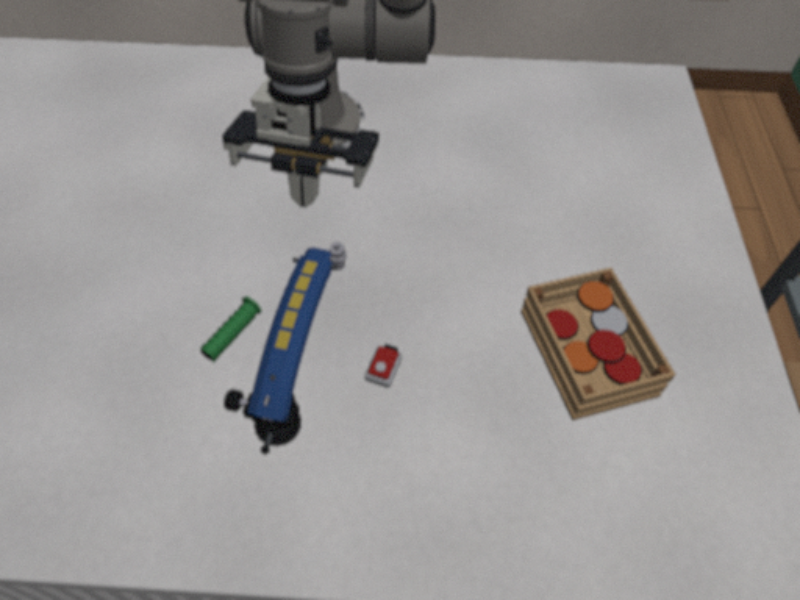

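The hand is clear above the free end. The stickers are at the same pixels as before, so the mudguard has sprung back, and the other objects have not moved.

```bash
python3 -c "
from cell import job;print(job.hand_in())"
```

```text
the job is handed in; nothing more can be done
None
```

I rubbed down all five stickers in one light stroke of roughly 1–2 N (about 4 N at first touch, before sticker 1), from the vise to the free end. I then lifted the hand clear and handed the job in at about 12 s; the mudguard sprang back and nothing else moved.

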